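# Fit the double lid on the spice tin, then lift off the outer lid alone

### The arm

A 6-joint arm with a two-finger parallel gripper is mounted at the origin on the work surface. World frame = base frame: x ahead of the robot, y to its left, z up, the work surface at z = 0. Lengths are in m, angles in degrees, forces in N, time in s.
With the tool pointing down it reaches from about 0.35 to 0.875 m from the base axis. Payload 4.2 kg.
Tool frame: the origin (TCP) lies midway between the tips of the shut fingers; the grasp point (between the pads) lies 19 mm behind it (r.pinch_z is the distance from the TCP to the grasp point, in m); z points along the fingers, y is the line along which they close (so a half turn about z gives the same grasp; the last joint's range is limited). The gripper opens to 87 mm and grips with 3 to 60 N. Pads are 19 mm wide; open, the fingers measure 117 mm over their backs; the gripper's body (75 mm by 190 mm) begins 51 mm behind the grasp point.
Start: joints at [80.134, 22.042, 0.453, 0, -68.411, -14.817], TCP at [0.261, 0.568, 0.223] pointing down, gripper open.
Joint ranges: [-179.83, 179.83], [-69.29, 118.12], [-61.27, 80.66], [-181.25, 117.63], [-171.15, -9.14], [-177.46, 177.46]. Speed limits (degrees/s): [159.86, 159.86, 180, 180, 180, 180].

### API

Orientations are given as a 3x3 rotation matrix whose columns are the frame's x, y, z axes.
In Python, from station import r, imaging, models gives the robot as it stands. The module is installed in compiled form; this text tells all that it offers.
- The arm moves only by the tool apply_moves, never from a script. Its argument "moves" is a list of rows, each a list of 2 entries, a list of its own where there are three numbers: the shift along the tool's x, y, z in m, then the turn about the tool's z in degrees. A call has 1 to 5 rows; each row shifts and turns the commanded pose from where the row before left it, along the tool's axes as they then stand; what a row does not reach is not made up. A row lasts 1/12 s, in which the tool goes at most 41.7 mm and 7.16 degrees, less where a joint would pass 70% of its speed; a pose out of reach is approached as far as the arm can. A call is refused whole if a number of a shift passes 0.0417 or a number of a turn 7.16, either way. A call with a gripper value outside its range is refused whole. "hand" is the finger opening in m, from 0 to 0.087, set as the call begins (left out, the last holds). The fingers move at their own pace and stop on an object; the grip force is fixed at half the most. Time passes only in rows, so rows that do not move let the fingers close. It gives the time, the measured TCP pose, the force, the opening and the grip force at its end, in the units of the state.
- r.sense(): the state, without advancing time (a new reading comes with each control period).
- imaging.capture(name): name is "side" or "top" or "wrist"; returns a dict with "frame" (420x560x3 uint8, blue, green, red), "intrinsics" (3x3 intrinsics, pixels), "eye" and "orientation" of the camera in the world. Camera axes: x right, y down, z forward; pixel columns grow to the right and rows downward; lengths in m; the calibration is good to about 2 mm. A picture is of the moment at which its call begins. There is no depth.
- r.finish_job(): hands the job in; it is judged then, once.
Trained networks look in a picture, given as the dict that the camera call returned (one of the last four; its "shot" number tells which), for a name from the list of things; names that differ only in an ending like _2 or _b are one class to them, and where a whole thing is asked for, a point or a joint stands for the part that bears it (a point fixed in the world has none). Each returns a list of dicts, best first, with "confidence" (0 to 1); they miss things now and then, are a little off and sometimes report something else, mostly with a low value. They report only what shows in the picture. A call takes as long as a camera call. They do not tell look-alikes from the thing itself.
- models.cut_out(picture, target): "region" (420x560 bool, what is visible of it) and "extent" ([left, top, width, height] as shares, 0 to 1, of the picture: columns of its width, rows of its height, round what is visible of it).
- models.place_of(picture, target): "at" ([column, row] as shares, 0 to 1, of the picture: columns of its width, rows of its height: a listed point, or the origin of a listed thing).
The state is a dict: "time_s": time; "joints": joint angles; "joint_velocities": joint speeds; "effort": joint torques, N m; "tcp_pos": TCP position; "ee_rot": TCP orientation; "wrist_force": force on the tool from outside, world axes, zero at the start; "moment": the same for the moment, N m; "gripper_width": opening from 0.0 (shut) to 1.0 (fully open); "gripper_force": force on a finger pad.
Only numpy, scipy, OpenCV 4.12 (cv2) and the standard library are available. Lean on these libraries where they do the work, as an engineer would, in place of code of your own. Each camera call takes 0.05 s, during which the arm holds its last target. There are 200 camera calls.

### The job

Put the double lid on the spice tin that holds the low jar (the tall jar in the other tin is in the way of a lid): pick both lids up together by the inner lid's wooden knob, which stands up through the outer lid's collar, lower them in hand until the inner lid is fully seated in the tin, and let go. Then grip the collar and lift the outer lid alone straight up, ready to be wiped, leaving the inner lid seated in the tin, and finish while still holding the outer lid level, about 12 cm above where it lay and touching nothing but the gripper. Never separate the lids unless the inner one is seated in that tin, and leave the other tin, the jars and the other things on the counter as they are.

Things in the scene. Friction and masses are not known exactly. Their poses are not given: they have to be found in the camera images.
- tin_a: one of two identical round open steel tins, upright, loose, 0.7 kg: 116 mm outside dia, 110 inside, 62 high, floor 4 thick. Origin: centre of its underside, z up. Holds either the low or the tall jar at the start. The tins and the lid set change places from run to run
- tin_b: the other of the two identical tins; same sizes and same origin as tin_a. It holds the jar that tin_a does not
- low_jar: low amber glass jar with black cap, 52 mm diameter, 38 mm high, standing on the floor of one of the tins, wholly below the rim. The tin it stands in is the one to close. Origin: centre of its underside
- tall_jar: tall amber glass spice jar with black cap and paper label, 44 mm diameter, 105 mm high, standing in the other tin and sticking out 47 mm above its rim. Origin: centre of its underside
- inner_lid: round steel lid, 0.15-0.31 kg, loose, lying on its plug. Origin: centre of underside, z up. Plug 105 mm dia, 8 deep (tapered to 97 at the bottom) drops into the tin; flange 124 mm dia, z 8-16, sits on the rim; on the axis an 18 mm stem, then a dark wooden knob 24 mm dia, z 43-66 mm. Fully seated, its origin is 54 mm above the tin's. It carries the outer lid
- outer_lid: round aluminium lid, 0.11-0.22 kg, loose, resting on the inner lid's flange (origin 4 mm above the inner lid's; 2 mm side play). Origin: centre of the skirt's lower edge, z up. Skirt 134 mm outside dia, 128 inside; top plate z 12-15 mm; open central collar 48 mm outside dia, 40 inside, z 15-37 mm. The inner lid's knob passes freely through it
- knob_top (a point): centre of the top of the inner lid's wooden knob, 66 mm above that lid's origin; it stands 25 mm above the top of the outer lid's collar
- collar_top (a point): centre of the upper edge of the outer lid's collar, 37 mm above that lid's origin and 22 mm above its plate
- pepper_jar: bystander: clear glass jar with black cap, 52 mm diameter, 100 mm high, on the far side of the counter; origin: centre of its underside
- salt_bowl: bystander: white bowl, 90 mm diameter, 40 mm high, on the far side; origin: centre of its underside
- recipe_tin: bystander: closed green tin box, 60 x 100 x 70 mm high, on the far side; origin: centre of its underside
There are look-alikes about, which are no part of the job. What is shaped like the low_jar but purple or red is not meant. Leave any green or turquoise look-alike of the tin_a alone.

How it is judged:
By the outcome, as a careful person would: the job done as asked, in the order asked, and still so for the second after the job is handed in, while the arm keeps its last pose, push and grip.
It also fails if it takes over 58 s, if anything falls off the work surface, if the arm or the gripper's body presses on something with over 40 N, if the wrist force passes 120 N, or if a joint passes its speed limit or range.

## Working session

There is one attempt and no reset: what is moved stays moved. The work goes in short steps, Python scripts to look and compute and a tool call to move; the robot and the scene stay as the last step left them, time stands still between calls to the robot, and variables do not carry over. Pictures are saved under pics/ and viewed, at most 10 in all, crops included, and the job is handed in when it is done.

Besides the shell and the picture viewer there is one more tool, called after ">>>" as a command line: name --argument value ..., lists and objects as JSON in quotes. apply_moves: Moves the arm, as the interface text tells. Its arguments: {"type":"object","properties":{"moves":{"type":"array"},"hand":{"type":"number"}},"required":["moves"]}

```bash
mkdir -p pics; cat > h.py <<'E'
from station import r, imaging, models
import numpy as np, cv2
def ray(p,uv):
    K=np.array(p["intrinsics"]);R=np.array(p["orientation"]);d=R@np.linalg.solve(K,[uv[0],uv[1],1]);return np.array(p["eye"]),d/np.linalg.norm(d)
def onz(p,uv,z):
    e,d=ray(p,uv);return e+d*(z-e[2])/d[2]
def tri(a):
    A=np.zeros((3,3));b=np.zeros(3)
    for p,uv in a:
        e,d=ray(p,uv);M=np.eye(3)-np.outer(d,d);A+=M;b+=M@e
    x=np.linalg.solve(A,b);return x,[np.linalg.norm((np.eye(3)-np.outer(ray(p,u)[1],ray(p,u)[1]))@(x-ray(p,u)[0]))*1e3 for p,u in a]
def proj(p,X):
    c=np.array(p["intrinsics"])@(np.array(p["orientation"]).T@(np.array(X)-np.array(p["eye"])));return c[:2]/c[2]
def pl(p,t):
    return [(np.array(o["at"])*[560,420],round(o["confidence"],2)) for o in models.place_of(p,t)]
E
python3 - <<'E'
from h import *
np.set_printoptions(precision=4,suppress=True)
s=r.sense();print(s)
T=imaging.capture("top");S=imaging.capture("side")
cv2.imwrite("pics/t.png",T["frame"]);cv2.imwrite("pics/s.png",S["frame"])
print(T["eye"],S["eye"])
for t in ["tin_a","low_jar","tall_jar","inner_lid","knob_top","collar_top","outer_lid"]:
    print(t,"T",pl(T,t),"S",pl(S,t))
E
```

```text
{'time_s': 0.0, 'joints': array([ 80.1324,  22.0915,   0.3799,  -0.0304, -68.4095, -14.8172]), 'joint_velocities': array([ 0.0344,  0.0789,  0.1251,  0.0269, -0.0694,  0.0005]), 'effort': array([  0.0004, -39.0663,  18.7405,   4.2198,   0.0109,  -0.0002]), 'tcp_pos': array([0.2607, 0.5674, 0.2214]), 'ee_rot': array([[ 0.9085, -0.4178, -0.0008],
       [-0.4178, -0.9085, -0.002 ],
       [ 0.0001,  0.0022, -1.    ]]), 'wrist_force': array([ 0.0018, -0.3418, -0.079 ]), 'moment': array([ 0.0108, -0.0353, -0.0788]), 'gripper_force': 0.0, 'gripper_width': 0.9974112243437454}
[0.426  0.0022 1.1357] [ 0.0507 -0.8293  0.8442]
tin_a T [(array([366.016, 223.02 ]), 0.92), (array([377.328, 301.098]), 0.89), (array([185.472, 234.906]), 0.86), (array([435.288, 217.896]), 0.83)] S [(array([353.416, 323.61 ]), 0.92), (array([307.496, 276.78 ]), 0.87), (array([239.904, 314.496]), 0.59), (array([219.576, 181.608]), 0.58)]
low_jar T [(array([129.528, 240.408]), 0.78), (array([185.584, 233.982]), 0.59), (array([169.624, 293.412]), 0.57)] S [(array([172.312, 194.292]), 0.71), (array([199.416, 162.288]), 0.59)]
tall_jar T [(array([365.008, 223.608]), 0.75), (array([210.784, 132.09 ]), 0.28)] S [(array([302.904, 275.31 ]), 0.75), (array([266.616, 202.608]), 0.6)]
inner_lid T [(array([269.808, 215.586]), 0.56)] S [(array([268.912, 212.604]), 0.65)]
knob_top T [(array([269.584, 210.714]), 0.61)] S [(array([268.128, 199.92 ]), 0.4)]
collar_top T [(array([269.304, 213.108]), 0.56)] S [(array([267.4  , 210.714]), 0.55)]
outer_lid T [(array([270.872, 215.502]), 0.55)] S [(array([264.6 , 216.09]), 0.68), (array([214.984, 184.8  ]), 0.56)]
```

View pics/t.png

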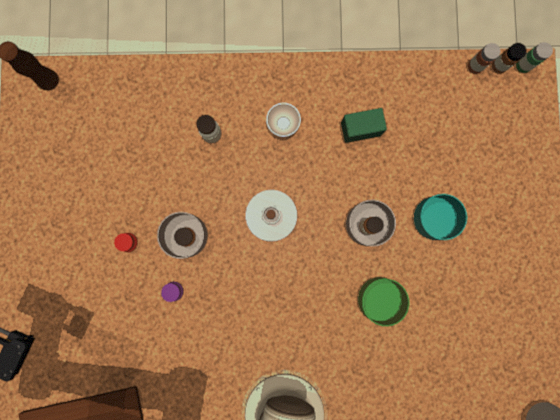

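View pics/s.png

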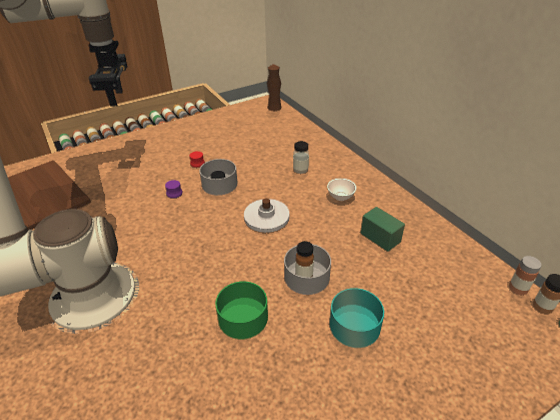

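The top view shows steel tins at (182,235), holding a low black-capped jar, and (370,223), holding the tall jar. The lid set is at (271,215), with the knob at its centre. Things that could be confused:
- **Tins:** turquoise (440,217) and green (384,301).
- **Jars:** red (124,242) and purple (171,292).

I choose the steel tin at (182,235), which is at about (219,177) in the side view. Next I'll measure it and check a close crop.

```bash
python3 - <<'E'
from h import *
np.set_printoptions(precision=4,suppress=True)
T=imaging.capture("top");S=imaging.capture("side")
for t,a,b in [("knob_top",(269.6,210.7),(268.1,199.9)),("collar_top",(269.3,213.1),(267.4,210.7)),("outer_lid",(270.9,215.5),(264.6,216.1)),("tin_a",(185.5,234.9),(219.6,181.6)),("low_jar",(185.6,234),(219,181))]:
    P=sorted(pl(T,t),key=lambda o:np.linalg.norm(o[0]-a));Q=sorted(pl(S,t),key=lambda o:np.linalg.norm(o[0]-b))
    if P and Q: print(t,P[0],Q[0],tri([(T,P[0][0]),(S,Q[0][0])]))
def circ(p,reg,z):
    c=max(cv2.findContours(reg.astype(np.uint8),0,cv2.CHAIN_APPROX_NONE)[0],key=len)[:,0,:]
    return c
for n,p in (("T",T),("S",S)):
  for t in ("tin_a","outer_lid"):
    for o in models.cut_out(p,t): print(n,t,round(o["confidence"],2),np.array(o["extent"])*[560,420,560,420])
for t,z in (("tin_a",.062),("outer_lid",.019)):
    for o in models.cut_out(T,t):
        c=circ(T,np.array(o["region"]),z)
        X=np.array([onz(T,q,z)[:2] for q in c]);(cx,cy),rr=cv2.minEnclosingCircle(X.astype(np.float32));print(t,round(o["confidence"],2),cx,cy,rr)
a=cv2.resize(T["frame"][185:285,130:320],None,fx=4,fy=4,interpolation=2);
b=cv2.resize(S["frame"][150:250,180:370],None,fx=4,fy=4,interpolation=2)
cv2.imwrite("pics/c1.png",np.hstack([a,b])[:, :1520][:, ::1] if 0 else cv2.resize(np.vstack([a,b]),(570,600)))
E
```

```text
knob_top (array([270.424, 215.502]), 0.5) (array([265.776, 200.214]), 0.48) (array([0.5032, 0.0242, 0.0675]), [np.float64(2.277460362654109), np.float64(2.277460362653934)])
collar_top (array([268.576, 213.318]), 0.76) (array([267.12 , 210.294]), 0.7) (array([0.511 , 0.0304, 0.0222]), [np.float64(1.0316430740876588), np.float64(1.0316430740876856)])
outer_lid (array([270.984, 214.788]), 0.97) (array([265.72 , 215.712]), 0.58) (array([0.5059, 0.0257, 0.0074]), [np.float64(1.4836599643186772), np.float64(1.4836599643185666)])
tin_a (array([186.704, 235.2  ]), 0.72) (array([218.904, 179.802]), 0.75) (array([0.4561, 0.2419, 0.0232]), [np.float64(1.175910301673145), np.float64(1.1759103016731727)])
low_jar (array([186.816, 235.41 ]), 0.81) (array([219.296, 185.598]), 0.57) (array([ 0.4566,  0.2472, -0.0037]), [np.float64(0.8257246220125505), np.float64(0.8257246220125289)])
T tin_a 0.75 [158.312 213.78   51.016  46.62 ]
T tin_a 0.69 [413.504 191.1    53.816  48.888]
T tin_a 0.61 [360.304 279.09   46.984  47.292]
T tin_a 0.57 [342.496 197.484  53.2    52.584]
T outer_lid 0.8 [244.104 189.798  53.2    49.308]
T outer_lid 0.73 [263.984 102.312  35.     33.516]
S tin_a 0.97 [328.72  286.902  55.72   59.808]
S tin_a 0.88 [285.096 248.304  47.208  49.686]
S tin_a 0.72 [213.304 281.484  57.904  59.388]
S tin_a 0.7 [199.304 155.904  37.688  41.286]
S tin_a 0.38 [289.072 139.314  18.088  35.7  ]
S outer_lid 0.82 [243.6   202.398  43.12   29.61 ]
tin_a 0.75 0.45314788818359375 0.24304544925689697 0.06411837041378021
tin_a 0.69 0.48985663056373596 -0.39574360847473145 0.06599695235490799
tin_a 0.61 0.2864994704723358 -0.2479901760816574 0.06390874832868576
tin_a 0.57 0.477711021900177 -0.22207601368427277 0.0631384551525116
outer_lid 0.8 0.5048238039016724 0.02561230957508087 0.06786233931779861
outer_lid 0.73 0.7566495537757874 -0.01138116605579853 0.04552792012691498
```

View pics/c1.png

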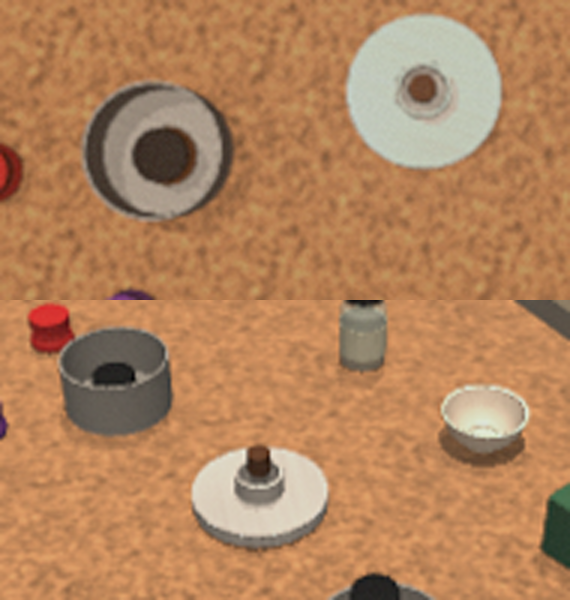

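The crop confirms the choice: the steel tin with the black cap below its rim, and the lid set with its knob standing clear. I'll go over the tin first and then the lids, taking wrist views of each.

>>> apply_moves --moves '[[[0.031,0.0215,0],0],[[0.031,0.0215,0],0],[[0.031,0.0215,0],0],[[0.031,0.0215,0],0],[[0.031,0.0215,0],0]]' --hand 0.087

```text
time_s: 2.12
tcp_pos: [0.3574, 0.404, 0.2227]
ee_rot: [[0.909, -0.417, 0.0], [-0.417, -0.909, 0.0], [0.0, -0.0, -1.0]]
wrist_force: [1.0, 0.2, 0.9]
gripper_width: 0.999
gripper_force: 0.0
```

>>> apply_moves --moves '[[[0.031,0.0215,0],0],[[0.031,0.0215,0],0],[[0.031,0.0215,0],0],[[0,0,0],0],[[0,0,0],0]]'

```text
time_s: 2.53
tcp_pos: [0.4153, 0.3065, 0.2229]
ee_rot: [[0.907, -0.421, 0.0], [-0.421, -0.907, 0.001], [0.0, -0.001, -1.0]]
wrist_force: [0.7, 1.4, 0.1]
gripper_width: 1.0
gripper_force: 0.0
```

```bash
cat >> h.py <<'E'
def look(tag,names):
    np.set_printoptions(precision=4,suppress=True)
    s=r.sense();W=imaging.capture("wrist");cv2.imwrite(f"pics/{tag}.png",W["frame"])
    np.savez(f"{tag}.npz",**{k:W[k] for k in("intrinsics","eye","orientation","frame")})
    print(s["time_s"],s["tcp_pos"],"eye",W["eye"],"f",W["intrinsics"][0][0])
    for n in names:
        print(n,pl(W,n))
    return W
E
python3 - <<'E'
from h import *
W=look("w1",["tin_a","low_jar","knob_top","collar_top"])
print(W["orientation"])
E
```

```text
2.5333 [0.4153 0.3065 0.2229] eye [0.4804 0.2767 0.3835] f 338.48573872037144
tin_a []
low_jar [(array([313.376, 125.58 ]), 0.95), (array([196.224, 193.116]), 0.84), (array([333.2  , 246.498]), 0.6)]
knob_top []
collar_top []
[[-0.4202 -0.876  -0.2367]
 [-0.9074  0.4058  0.1093]
 [ 0.0003  0.2607 -0.9654]]
```

View pics/w1.png

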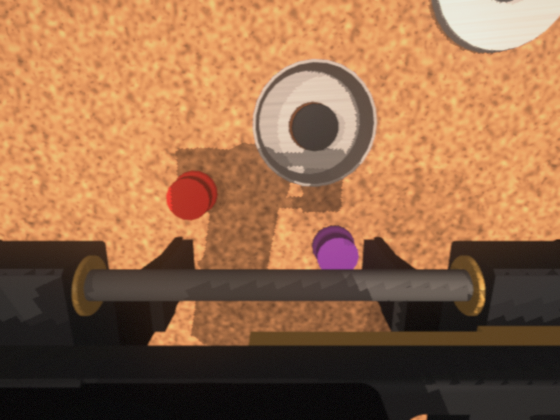

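The wrist view shows the tin rim centred near (315,123), about 61 px in radius, with the low jar's cap inside. Red and purple look-alikes stand outside at (191,195) and (335,250), and the lid edge is at top right.

>>> apply_moves --moves '[[[0.023,0.029,0],0],[[0.023,0.029,0],0],[[0.023,0.029,0],0],[[0,0,0],0],[[0,0,0],0]]'

```text
time_s: 3.2
tcp_pos: [0.4409, 0.1997, 0.2226]
ee_rot: [[0.908, -0.419, 0.0], [-0.419, -0.908, 0.0], [0.0, -0.0, -1.0]]
wrist_force: [-0.6, 0.8, 0.7]
gripper_width: 1.002
gripper_force: 0.0
```

```bash
python3 - <<'E'
from h import *
W=look("w2",["tin_a","low_jar","knob_top","collar_top","outer_lid"])
E
```

```text
3.2 [0.4409 0.1997 0.2226] eye [0.5061 0.1701 0.3833] f 338.48573872037144
tin_a []
low_jar [(array([236.824, 182.91 ]), 0.95), (array([127.12, 245.49]), 0.93), (array([266.728, 299.586]), 0.77)]
knob_top [(array([431.088,  41.412]), 0.75), (array([399.112,  54.894]), 0.58)]
collar_top [(array([417.816,  47.796]), 0.71)]
outer_lid [(array([402.808,  53.886]), 0.63)]
```

>>> apply_moves --moves '[[[0.023,0.029,0],0],[[0.023,0.029,0],0],[[0.023,0.029,0],0],[[0,0,0],0],[[0,0,0],0]]'

```text
time_s: 3.92
tcp_pos: [0.4674, 0.0914, 0.2224]
ee_rot: [[0.908, -0.42, -0.0], [-0.42, -0.908, -0.0], [-0.0, 0.0, -1.0]]
wrist_force: [0.4, -0.1, 0.6]
gripper_width: 1.001
gripper_force: 0.0
```

```bash
python3 - <<'E'
from h import *
W=look("w3",["tin_a","low_jar","knob_top","collar_top","outer_lid"])
cv2.imwrite("pics/w23.png",cv2.resize(np.vstack([np.load("w2.npz")["frame"],W["frame"]]),(400,600)))
E
```

```text
3.9167 [0.4674 0.0914 0.2224] eye [0.5326 0.0619 0.3831] f 338.48573872037144
tin_a [(array([551.488,  39.312]), 0.64), (array([162.792, 241.206]), 0.6)]
low_jar [(array([197.624, 342.804]), 0.85), (array([165.088, 242.718]), 0.65)]
knob_top [(array([325.416, 127.596]), 0.87)]
collar_top [(array([322.896, 123.69 ]), 0.64), (array([163.128, 240.786]), 0.33)]
outer_lid [(array([314.776, 122.388]), 0.92)]
```

View pics/w23.png

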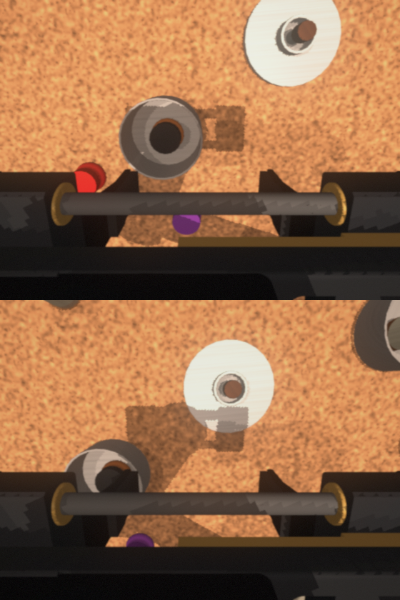

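Both wrist views show the lids and tin clearly, with the knob at about (431,41) in w2 and (325,127) in w3. Next, a precise fit by silhouette.

```bash
cat > fit.py <<'E'
from h import *
from scipy.optimize import minimize
th=np.linspace(0,2*np.pi,90)
def model(p,x,y,circs):
    P=np.array([proj(p,(x+rr*np.cos(t),y+rr*np.sin(t),z)) for rr,z in circs for t in th],np.float32)
    h=cv2.convexHull(P);m=np.zeros((420,560),np.uint8);cv2.fillPoly(m,[np.round(h*256).astype(np.int32)],255,cv2.LINE_AA,8);return m/255.
def mask(p,x,y,circs,s):
    hsv=cv2.cvtColor(p["frame"],cv2.COLOR_BGR2HSV);roi=cv2.dilate((model(p,x,y,circs)>.5).astype(np.uint8),np.ones((15,15)))
    m=((hsv[...,1]<s)*roi).astype(np.uint8)
    m=cv2.morphologyEx(m,cv2.MORPH_OPEN,np.ones((3,3)))
    c=max(cv2.findContours(m,0,cv2.CHAIN_APPROX_NONE)[0],key=cv2.contourArea)
    o=np.zeros_like(m);cv2.drawContours(o,[cv2.convexHull(c)],-1,1,-1);return o
def fit(p,x,y,circs,s):
    m=mask(p,x,y,circs,s)
    f=lambda v:np.abs(model(p,x+v[0]/1e3,y+v[1]/1e3,circs)-m).sum()/m.sum()
    q=minimize(f,[0,0],method="Nelder-Mead",options=dict(initial_simplex=[[0,0],[5,0],[0,5]],xatol=.05))
    return x+q.x[0]/1e3,y+q.x[1]/1e3,q.fun
E
python3 - <<'E'
from fit import *
np.set_printoptions(precision=4,suppress=True)
w={k:dict(np.load(k+".npz")) for k in("w1","w2","w3")}
T=imaging.capture("top");w["T"]=T
w["S"]=imaging.capture("side")
tin=[(.058,.062),(.058,0)];lid=[(.067,.019),(.067,.004)]
for s in (90,110):
  for k in("w1","w2","T","S"): print("tin",s,k,fit(w[k],.453,.242,tin,s))
  for k in("w2","w3","T","S"): print("lid",s,k,fit(w[k],.504,.0255,lid,s))
print("z check: knob",tri([(w["w2"],(431.1,41.4)),(w["w3"],(325.4,127.6)),(T,(270.4,213.5)),(w["S"],(266.5,200.2))]))
print("collar",tri([(w["w2"],(417.8,47.8)),(w["w3"],(322.9,123.7)),(T,(268.9,213.3)),(w["S"],(267.2,210.5))]))
# rim height: best joint agreement
for z in (.052,.057,.062,.067,.072):
  A=np.array([fit(w[k],.453,.242,[(.058,z),(.058,0)],100) for k in("w1","w2","T","S")]);print(z,A[:,:2].std(0)*1e3,A[:,2].mean(),A[:,:2].mean(0))
E
```

```text
tin 90 w1 (np.float64(0.45653678286075594), np.float64(0.250699097931385), np.float64(0.042328628713965456))
tin 90 w2 (np.float64(0.45616853404045105), np.float64(0.2503381646871567), np.float64(0.05686093425179455))
tin 90 T (np.float64(0.43819556879997257), np.float64(0.2601806233525276), np.float64(0.22709200603318253))
tin 90 S (np.float64(0.4564552001953125), np.float64(0.249037353515625), np.float64(0.06811057756435908))
lid 90 w2 (np.float64(0.5062748565673828), np.float64(0.025293243408203124), np.float64(0.02175948031680167))
lid 90 w3 (np.float64(0.5056459083557129), np.float64(0.026055915832519528), np.float64(0.02699107085787844))
lid 90 T (np.float64(0.49581551456451417), np.float64(0.039511478424072266), np.float64(0.21223334723960507))
lid 90 S (np.float64(0.505231763958931), np.float64(0.024887842416763305), np.float64(0.06346724438374228))
tin 110 w1 (np.float64(0.45654537236737086), np.float64(0.2506940272396896), np.float64(0.02987998379001839))
tin 110 w2 (np.float64(0.45726469057798386), np.float64(0.24997044739127158), np.float64(0.03742701900037123))
tin 110 T
[... 587 characters left out ...]
p.float64(0.0247359983921051), np.float64(0.04338957288341693))
z check: knob (array([0.5059, 0.0255, 0.0661]), [np.float64(0.28055663075139825), np.float64(3.019144488685019), np.float64(0.4513487332008374), np.float64(2.6139634332941943)])
collar (array([0.507 , 0.0248, 0.0299]), [np.float64(2.8642808672753564), np.float64(2.402281646806558), np.float64(5.6556951241709434), np.float64(2.891484213725258)])
0.052 [7.155  3.2579] 0.10587019665846559 [0.4531 0.2536]
0.057 [8.1611 3.1774] 0.09711302798018298 [0.4526 0.2529]
0.062 [6.384  4.1161] 0.11075134028824046 [0.4531 0.252 ]
0.067 [7.5912 4.1547] 0.13567731925168458 [0.4518 0.2513]
0.072 [6.0968 5.4405] 0.16190665051800848 [0.4523 0.2509]
```

The lids are at about (0.5056, 0.0258) and the tin at (0.4567, 0.2503). The knob measures 66 mm high, matching the text. The views agree to about 1 mm, apart from the top view, whose mask was bad. I'll descend on the knob with the tips kept above the collar (41 mm).

>>> apply_moves --moves '[[[0.031,0.022,0.01],0],[[0.031,0.022,0.01],0],[[0,0,0.04],0],[[0,0,0.04],0],[[0,0,0],0]]'

```text
time_s: 4.73
tcp_pos: [0.4996, 0.0248, 0.1156]
ee_rot: [[0.907, -0.42, -0.016], [-0.42, -0.907, -0.003], [-0.013, 0.01, -1.0]]
wrist_force: [-1.5, -0.2, -1.1]
gripper_width: 0.997
gripper_force: 0.0
```

>>> apply_moves --moves '[[[0,0,0.03],0],[[0,0,0.025],0],[[0,0,0.015],0],[[0,0,0],0],[[0,0,0],0]]'

```text
time_s: 5.15
tcp_pos: [0.506, 0.0271, 0.0537]
ee_rot: [[0.909, -0.416, 0.001], [-0.416, -0.909, -0.0], [0.001, 0.0, -1.0]]
wrist_force: [-0.5, 0.8, 0.1]
gripper_width: 1.0
gripper_force: 0.0
```

```bash
python3 - <<'E'
from h import *
W=look("w4",["knob_top"])
print(r.sense()["tcp_pos"])
E
```

```text
5.15 [0.506  0.0271 0.0537] eye [ 0.5712 -0.0022  0.2144] f 338.48573872037144
knob_top [(array([283.92 , 270.018]), 0.59)]
[0.5068 0.0273 0.0546]
```

View pics/w4.png

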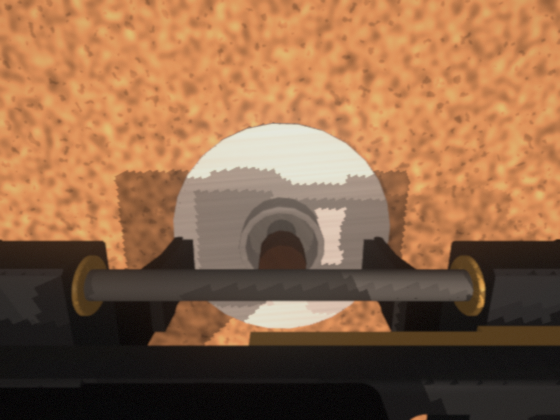

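The knob (282,250) sits centred between the fingers (179–382). I'll go down the last 9 mm and close.

>>> apply_moves --moves '[[[0,0.001,0.005],0],[[0,0,0.0045],0],[[0,0,0],0],[[0,0,0],0],[[0,0,0],0]]'

```text
time_s: 5.67
tcp_pos: [0.5049, 0.0255, 0.0432]
ee_rot: [[0.909, -0.418, 0.0], [-0.418, -0.909, -0.0], [0.0, -0.0, -1.0]]
wrist_force: [0.8, -1.0, 0.3]
gripper_width: 1.0
gripper_force: 0.0
```

>>> apply_moves --moves '[[[0,0,0],0],[[0,0,0],0],[[0,0,0],0],[[0,0,0],0],[[0,0,0],0]]' --hand 0.01

```text
time_s: 6.08
tcp_pos: [0.5048, 0.0255, 0.0431]
ee_rot: [[0.909, -0.418, 0.0], [-0.418, -0.909, 0.0], [0.0, -0.0, -1.0]]
wrist_force: [-0.4, 0.6, 0.1]
gripper_width: 0.707
gripper_force: 0.0
```

>>> apply_moves --moves '[[[0,0,0],0],[[0,0,0],0],[[0,0,0],0],[[0,0,0],0],[[0,0,0],0]]'

```text
time_s: 6.5
tcp_pos: [0.5048, 0.0255, 0.043]
ee_rot: [[0.909, -0.418, 0.0], [-0.418, -0.909, 0.0], [0.0, -0.0, -1.0]]
wrist_force: [-0.0, -0.1, 0.4]
gripper_width: 0.323
gripper_force: 0.0
```

>>> apply_moves --moves '[[[0,0,-0.001],0],[[0,0,0],0],[[0,0,0],0],[[0,0,0],0],[[0,0,0],0]]'

```text
time_s: 6.92
tcp_pos: [0.5042, 0.0254, 0.0436]
ee_rot: [[0.909, -0.418, -0.001], [-0.418, -0.909, -0.0], [-0.001, 0.001, -1.0]]
wrist_force: [-0.4, 0.6, -3.8]
gripper_width: 0.265
gripper_force: 30.0
```

>>> apply_moves --moves '[[[0,0,-0.002],0],[[0,0,-0.004],0],[[0,0,-0.007],0],[[0,0,-0.007],0],[[0,0,0],0]]'

```text
time_s: 7.33
tcp_pos: [0.5062, 0.0259, 0.0661]
ee_rot: [[0.909, -0.417, 0.004], [-0.417, -0.909, 0.001], [0.003, -0.003, -1.0]]
wrist_force: [0.1, 0.3, -4.2]
gripper_width: 0.267
gripper_force: 30.0
```

```bash
python3 - <<'E'
from h import *
W=look("w5",["knob_top"])
S=imaging.capture("side")
s=r.sense();print(s["wrist_force"],s["moment"],s["gripper_width"],s["gripper_force"])
a=cv2.resize(W["frame"],(400,300));b=cv2.resize(S["frame"][150:250,190:323],(400,300),interpolation=2)
cv2.imwrite("pics/c5.png",np.vstack([a,b]))
E
```

```text
7.3333 [0.5062 0.0259 0.0661] eye [ 0.5708 -0.0037  0.2269] f 338.48573872037144
knob_top [(array([279.384, 275.898]), 0.71)]
[-0.9436  0.2972 -4.6868] [-0.0331  0.0255 -0.0118] 0.2678192890563664 29.998980606906116
```

View pics/c5.png

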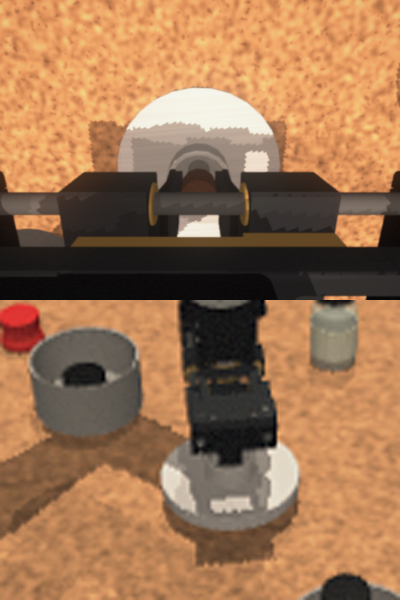

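The lid set is held level and clear of the counter, and the force of about 4.6 N fits both lids. I'll lift it and carry it over.

>>> apply_moves --moves '[[[0,0,-0.012],0],[[0,0,-0.02],0],[[0,0,-0.022],0],[[0,0,-0.014],0],[[0,0,-0.007],0]]'

```text
time_s: 7.9
tcp_pos: [0.5057, 0.0258, 0.1409]
ee_rot: [[0.909, -0.417, 0.003], [-0.417, -0.909, 0.001], [0.003, -0.002, -1.0]]
wrist_force: [0.3, 0.1, -3.8]
gripper_width: 0.267
gripper_force: 30.0
```

>>> apply_moves --moves '[[[-0.008,-0.011,0],0],[[-0.016,-0.021,0],0],[[-0.022,-0.029,0],0],[[-0.022,-0.029,0],0],[[-0.022,-0.029,0],0]]'

```text
time_s: 8.32
tcp_pos: [0.4715, 0.172, 0.1382]
ee_rot: [[0.908, -0.419, -0.002], [-0.419, -0.908, -0.001], [-0.001, 0.001, -1.0]]
wrist_force: [1.1, 0.0, -4.7]
gripper_width: 0.263
gripper_force: 30.0
```

>>> apply_moves --moves '[[[-0.02,-0.027,0],0],[[-0.014,-0.019,0],0],[[-0.009,-0.012,0],0],[[-0.005,-0.007,0],0],[[0,0,0],0]]'

```text
time_s: 8.73
tcp_pos: [0.4557, 0.2515, 0.1383]
ee_rot: [[0.909, -0.416, -0.001], [-0.416, -0.909, -0.001], [-0.001, 0.001, -1.0]]
wrist_force: [-0.3, -0.8, -3.8]
gripper_width: 0.266
gripper_force: 30.0
```

>>> apply_moves --moves '[[[0,0,0],0],[[0,0,0],0]]'

```text
time_s: 8.9
tcp_pos: [0.4559, 0.2491, 0.1386]
ee_rot: [[0.908, -0.419, -0.001], [-0.419, -0.908, -0.001], [-0.001, 0.002, -1.0]]
wrist_force: [0.4, -0.6, -4.2]
gripper_width: 0.265
gripper_force: 30.0
```

```bash
python3 - <<'E'
from fit import *
np.set_printoptions(precision=4,suppress=True)
s=r.sense();print(s["time_s"],s["tcp_pos"],s["ee_rot"],s["wrist_force"],s["gripper_width"])
W=imaging.capture("wrist");S=imaging.capture("side");T=imaging.capture("top")
z=s["tcp_pos"][2]-.0436
for n,p in(("W",W),("S",S),("T",T)):
  try: print(n,fit(p,*s["tcp_pos"][:2],[(.067,z+.019),(.067,z+.004)],110))
  except Exception as e: print(n,e)
for zt in [(.058,.062)]:
  print("tin S",fit(S,.4567,.2503,[(.058,.062),(.058,0)],110))
a=cv2.resize(W["frame"],(400,300));b=cv2.resize(S["frame"][100:220,140:300],(400,300),interpolation=2)
cv2.imwrite("pics/c6.png",np.vstack([a,b]))
E
```

```text
8.9 [0.4559 0.2491 0.1386] [[ 0.9082 -0.4186 -0.0012]
 [-0.4186 -0.9082 -0.0012]
 [-0.0006  0.0016 -1.    ]] [ 0.4008 -0.5536 -4.2408] 0.2648560493612074
W (np.float64(0.4564260650829612), np.float64(0.24758137935739247), np.float64(0.07058374848044241))
S (np.float64(0.4567392861874043), np.float64(0.24375268371742453), np.float64(0.3628263988522238))
T (np.float64(0.4560265871913372), np.float64(0.24306384177845208), np.float64(0.13520946301507766))
tin S (np.float64(0.45974928302764895), np.float64(0.25669557123184206), np.float64(0.25936547810108623))
```

View pics/c6.png

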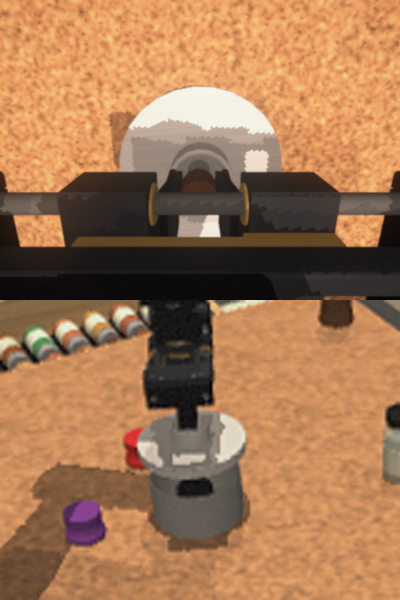

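The lid hangs level over the tin, within about 1.5 mm of its centre. I'll lower it gently, watching the force.

>>> apply_moves --moves '[[[0,-0.001,0.008],0],[[0,0,0.009],0],[[0,0,0.006],0],[[0,0,0.003],0],[[0,0,0.002],0]]'

```text
time_s: 9.47
tcp_pos: [0.4562, 0.2508, 0.1099]
ee_rot: [[0.909, -0.418, -0.001], [-0.418, -0.909, -0.001], [-0.001, 0.002, -1.0]]
wrist_force: [0.3, 0.5, -4.1]
gripper_width: 0.266
gripper_force: 30.0
```

>>> apply_moves --moves '[[[0,0,0.002],0],[[0,0,0.002],0],[[0,0,0.002],0],[[0,0,0.002],0],[[0,0,0.001],0]]'

```text
time_s: 9.88
tcp_pos: [0.4566, 0.2513, 0.1019]
ee_rot: [[0.909, -0.418, -0.0], [-0.418, -0.909, 0.0], [-0.0, -0.0, -1.0]]
wrist_force: [-0.3, -0.8, -4.7]
gripper_width: 0.265
gripper_force: 30.0
```

>>> apply_moves --moves '[[[0,0,0.001],0],[[0,0,0],0],[[0,0,0],0]]'

```text
time_s: 10.13
tcp_pos: [0.4567, 0.2513, 0.1011]
ee_rot: [[0.909, -0.418, 0.0], [-0.418, -0.909, 0.0], [0.0, -0.0, -1.0]]
wrist_force: [-1.2, 0.7, -4.3]
gripper_width: 0.266
gripper_force: 30.0
```

>>> apply_moves --moves '[[[0,0,0.001],0],[[0,0,0.001],0],[[0,0,0.001],0],[[0,0,0],0],[[0,0,0],0]]'

```text
time_s: 10.55
tcp_pos: [0.4566, 0.2512, 0.0979]
ee_rot: [[0.909, -0.418, -0.0], [-0.418, -0.909, -0.0], [-0.0, 0.0, -1.0]]
wrist_force: [-0.4, -0.4, -4.7]
gripper_width: 0.267
gripper_force: 30.0
```

>>> apply_moves --moves '[[[0,0,0.001],0],[[0,0,0],0],[[0,0,0],0]]'

```text
time_s: 10.8
tcp_pos: [0.4568, 0.2514, 0.0975]
ee_rot: [[0.909, -0.417, 0.001], [-0.417, -0.909, 0.0], [0.0, -0.0, -1.0]]
wrist_force: [-1.2, -0.7, -0.1]
gripper_width: 0.27
gripper_force: 30.0
```

Contact came at TCP z = 0.0975, where a full seat is expected (0.0976). I'll go a touch further to confirm, then release.

>>> apply_moves --moves '[[[0,0,0.001],0],[[0,0,0],0],[[0,0,0],0]]'

```text
time_s: 11.05
tcp_pos: [0.4568, 0.2514, 0.0975]
ee_rot: [[0.909, -0.417, 0.001], [-0.417, -0.909, 0.0], [0.001, -0.001, -1.0]]
wrist_force: [-3.0, -0.6, 6.5]
gripper_width: 0.266
gripper_force: 30.0
```

>>> apply_moves --moves '[[[0,0,0],0],[[0,0,0],0],[[0,0,0],0],[[0,0,0],0],[[0,0,0],0]]' --hand 0.087

```text
time_s: 11.47
tcp_pos: [0.4568, 0.2514, 0.096]
ee_rot: [[0.909, -0.418, 0.0], [-0.418, -0.909, 0.0], [0.0, -0.0, -1.0]]
wrist_force: [-0.0, 0.0, -0.7]
gripper_width: 0.563
gripper_force: 0.0
```

>>> apply_moves --moves '[[[0,0,0],0],[[0,0,0],0],[[0,0,0],0],[[0,0,0],0],[[0,0,0],0]]'

```text
time_s: 11.88
tcp_pos: [0.4566, 0.2513, 0.096]
ee_rot: [[0.909, -0.418, -0.0], [-0.418, -0.909, -0.0], [0.0, 0.0, -1.0]]
wrist_force: [0.4, 0.7, -0.1]
gripper_width: 0.935
gripper_force: 0.0
```

```bash
python3 - <<'E'
from fit import *
np.set_printoptions(precision=4,suppress=True)
s=r.sense();print(s["time_s"],s["tcp_pos"],s["wrist_force"],s["gripper_width"])
W=imaging.capture("wrist");S=imaging.capture("side")
print(fit(W,.4567,.2513,[(.067,.073),(.067,.058)],110))
a=cv2.resize(W["frame"],(400,300));b=cv2.resize(S["frame"][120:220,150:283],(400,300),interpolation=2)
cv2.imwrite("pics/c7.png",np.vstack([a,b]))
E
```

```text
11.8833 [0.4566 0.2513 0.096 ] [ 0.4422  0.6921 -0.1493] 0.9349369245040586
(np.float64(0.4573038653850555), np.float64(0.2497853529930115), np.float64(0.053692161822892215))
```

View pics/c7.png

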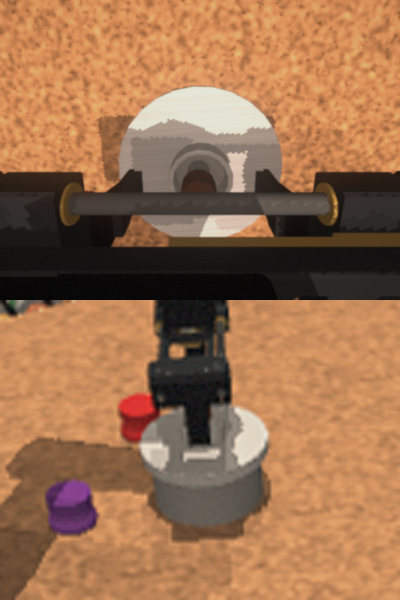

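Both lids are seated and released, level on the tin. Next I'll lower the open fingers around the collar (plate at 73 mm) and close.

>>> apply_moves --moves '[[[0,0,0.006],0],[[0,0,0.006],0],[[0,0,0.004],0],[[0,0,0.003],0],[[0,0,0],0]]'

```text
time_s: 12.4
tcp_pos: [0.4561, 0.2508, 0.076]
ee_rot: [[0.909, -0.418, -0.002], [-0.418, -0.909, -0.001], [-0.001, 0.002, -1.0]]
wrist_force: [-1.1, -0.2, -0.2]
gripper_width: 1.0
gripper_force: 0.0
```

>>> apply_moves --moves '[[[0,0,0],0],[[0,0,0],0],[[0,0,0],0],[[0,0,0],0],[[0,0,0],0]]' --hand 0.036

```text
time_s: 12.82
tcp_pos: [0.4567, 0.2513, 0.0773]
ee_rot: [[0.909, -0.418, 0.0], [-0.418, -0.909, 0.0], [0.0, -0.0, -1.0]]
wrist_force: [-0.1, 0.0, 0.6]
gripper_width: 0.707
gripper_force: 0.0
```

>>> apply_moves --moves '[[[0,0,0],0],[[0,0,0],0],[[0,0,0],0],[[0,0,0],0],[[0,0,0],0]]'

```text
time_s: 13.23
tcp_pos: [0.4565, 0.2511, 0.0772]
ee_rot: [[0.909, -0.418, -0.0], [-0.418, -0.909, -0.0], [-0.0, 0.0, -1.0]]
wrist_force: [-0.7, -0.5, 1.7]
gripper_width: 0.545
gripper_force: 30.0
```

The grip opened to 47 mm, so it is on the collar. I'll lift slowly at first, 120 mm in total.

>>> apply_moves --moves '[[[0,0,-0.001],0],[[0,0,-0.002],0],[[0,0,-0.003],0],[[0,0,-0.004],0],[[0,0,0],0]]'

```text
time_s: 13.65
tcp_pos: [0.4571, 0.2517, 0.0879]
ee_rot: [[0.909, -0.417, 0.001], [-0.417, -0.909, 0.001], [0.001, -0.002, -1.0]]
wrist_force: [0.9, 0.4, -1.0]
gripper_width: 0.546
gripper_force: 30.0
```

```bash
python3 - <<'E'
from h import *
S=imaging.capture("side");s=r.sense();print(s["tcp_pos"],s["wrist_force"],s["moment"])
cv2.imwrite("pics/c8.png",cv2.resize(S["frame"][120:220,150:283],(400,300),interpolation=2))
E
```

```text
[0.45695182 0.25161562 0.08760324] [ 1.11957732 -0.02085711 -2.67016245] [-0.05389463  0.01288448 -0.04588078]
```

>>> apply_moves --moves '[[[0,0,-0.006],0],[[0,0,-0.01],0],[[0,0,-0.014],0],[[0,0,-0.014],0],[[0,0,-0.014],0]]'

```text
time_s: 14.12
tcp_pos: [0.4567, 0.2513, 0.1465]
ee_rot: [[0.909, -0.418, 0.001], [-0.418, -0.909, 0.0], [0.0, -0.001, -1.0]]
wrist_force: [-0.5, 0.1, -1.7]
gripper_width: 0.545
gripper_force: 30.0
```

>>> apply_moves --moves '[[[0,0,-0.016],0],[[0,0,-0.016],0],[[0,0,-0.012],0],[[0,0,-0.008],0],[[0,0,0],0]]'

```text
time_s: 14.53
tcp_pos: [0.4575, 0.252, 0.1996]
ee_rot: [[0.909, -0.417, 0.004], [-0.417, -0.909, 0.003], [0.002, -0.004, -1.0]]
wrist_force: [0.5, 0.3, -1.0]
gripper_width: 0.544
gripper_force: 30.0
```

>>> apply_moves --moves '[[[0,0,0],0],[[0,0,0],0],[[0,0,0],0],[[0,0,0],0],[[0,0,0],0]]'

```text
time_s: 14.95
tcp_pos: [0.4564, 0.2511, 0.1964]
ee_rot: [[0.909, -0.418, -0.001], [-0.418, -0.909, -0.001], [-0.001, 0.001, -1.0]]
wrist_force: [0.0, 0.1, -1.6]
gripper_width: 0.547
gripper_force: 30.0
```

```bash
python3 - <<'E'
from h import *
S=imaging.capture("side");s=r.sense();print(s["time_s"],s["tcp_pos"],s["wrist_force"],s["moment"],s["gripper_width"])
W=imaging.capture("wrist")
cv2.imwrite("pics/c9.png",np.vstack([cv2.resize(S["frame"][70:250,110:350],(400,300),interpolation=2),cv2.resize(W["frame"],(400,300))]))
E
```

```text
15.0 [0.45647    0.25113008 0.196537  ] [ 0.16158326 -0.31605276 -1.47623249] [-0.03088982  0.00553958  0.02634683] 0.5458460079144057
```

View pics/c9.png

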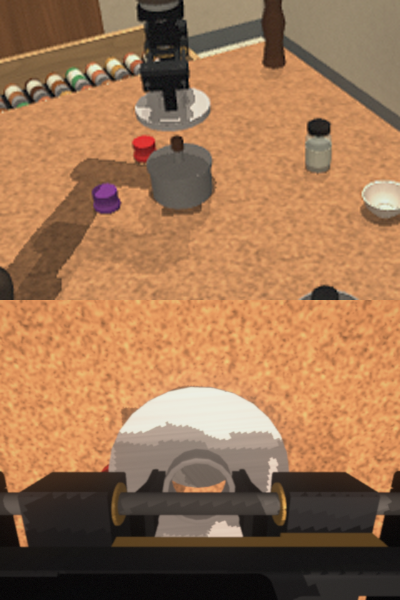

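The outer lid is held alone, level and 119 mm up. The inner lid stays seated with its knob standing free at the tin's centre.

```bash
python3 -c "
from station import r
print(r.finish_job())"
```

```text
the job is handed in; nothing more can be done
None
```

The job is handed in: the inner lid is seated in the tin with the low jar, and the gripper holds the outer lid level by its collar, about 12 cm above where it lay, at 15 s of the 58 s allowed.

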